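# Load the printer board into the spring board holder

## Robot

A 6-joint arm with a two-finger parallel gripper is mounted at the origin on a cart in front of the work surface, level with it; the furniture and walls round the work are solid. World frame = base frame: x ahead of the robot, y to its left, z up, the work surface at z = 0. Lengths are in m, angles in degrees, forces in N, time in s.
With the tool pointing down it reaches from about 0.4 to 0.825 m from the base axis. Payload 7 kg.
Tool frame: the origin (TCP) lies at the very end of the fingers, on their centre line; the grasp point (between the pads) lies 19 mm behind it (ctrl.tcp_to_grasp is the distance from the TCP to the grasp point, in m); z points along the fingers, x is the direction in which the jaws open and shut, and the axes are right-handed (so a half turn about z gives the same grasp; the last joint's range is limited). The gripper opens to 88 mm and grips with 3 to 60 N. Pads are 19 mm wide; open, the fingers measure 130 mm over their backs; the gripper's body (78 mm by 193 mm) begins 47 mm behind the grasp point.
Start: joints at [84.632, 20.546, 0.682, 0, -70.136, -16.507], TCP at [0.252, 0.626, 0.227] pointing down, gripper open.
Joint ranges: [-176.03, 176.03], [-82.01, 121.73], [-58.28, 71.71], [-173.87, 95.51], [-174.79, -0.11], [-173.66, 173.66]. Speed limits (degrees/s): [136.94, 136.94, 172.46, 180, 180, 180].

## Interface

Orientations are given as [roll, pitch, yaw] about the fixed x, y, z axes, in that order (R = Rz(yaw) Ry(pitch) Rx(roll)).
In Python, from plant import sensors, vision, ticket, ctrl gives the robot as it stands. The module is installed in compiled form; this text tells all that it offers.
- The arm moves only by the tool drive_tool, never from a script. Its argument "moves" is a list of rows, each a list of 6 numbers: the shift along the tool's x, y, z in units of 0.15 m (1.0 is 0.15 m), then the turn, a rotation vector about the tool's x, y, z in units of 60 degrees (1.0 is 60 degrees). In form: [[dx, dy, dz, rx, ry, rz], ...]. A call has 1 to 8 rows; each row is the pose to reach, as a shift and turn from the pose measured when the call began, along the tool's axes at that moment; what a row does not reach only later rows make up. A row lasts 1/10 s, in which the tool goes at most 50 mm and 8.59 degrees, less where a joint would pass 70% of its speed; a pose out of reach is approached as far as the arm can. A call with a number of a shift or a turn outside -1 to 1 is refused whole. A call with a gripper value outside its range is refused whole. "fingers" is the opening, from -1 (shut) to 1 (fully open), set as the call begins (left out, the last holds). The fingers move at their own pace and stop on an object; the grip force is fixed at half the most. Time passes only in rows, so rows that repeat a pose let the fingers close. It gives the time, the measured TCP pose, the force and the opening at its end, in the units of the state.
- sensors.get_obs(): the state, without advancing time (a new reading comes with each control period).
- vision.snapshot(name): name is "scene" or "top" or "wrist"; returns a dict with "pixels" (400x640x3 uint8, red, green, blue), "fx", "fy", "cx", "cy" (pixels), "k1" (the pictures are not rectified: a ray, as slopes to the right and down, at radius r is drawn at 1 + k1 r^2 times it, then the intrinsics apply), "R" (3x3) and "t" (3): a world point X has camera coordinates R X + t. Camera axes: x right, y down, z forward; pixel columns grow to the right and rows downward; lengths in m; the calibration is good to about 2 mm. A picture is of the moment at which its call begins. There is no depth.
- ticket.close_job(): hands the job in, once; it reports no verdict.
The state is a dict: "clock": time; "joint_pos": joint angles; "qvel": joint speeds; "tau": joint torques, N m; "tool_pos": TCP position; "orientation": TCP orientation; "force": force on the tool from outside, world axes, zero at the start; "moment": the same for the moment, N m; "opening": finger opening in m.
Only numpy, scipy, OpenCV 4.12 (cv2) and the standard library are available. Lean on these libraries where they do the work, as an engineer would, in place of code of your own. Each camera call takes 0.05 s, during which the arm holds its last target.

## Task

Put the label printer's control board into the spring board holder for checking: with the board tilted, slide one short edge under the lip of one sprung jaw and push that jaw back, lower the other short edge inside the opposite lip, and let the springs draw the board to the middle. It must end up level and square across the holder, about the middle of the jaws' width, held in the grooves under both lips, and let go. Treat the board gently: do not drive a jaw hard against its stop or press the board down hard, and leave the things round about where they are.

Things in the scene. Friction and masses are not known exactly. Their poses are not given: they have to be found in the camera images.
- board: Dark green circuit board, 90 mm (its x) by 150 mm (its y) by 4 mm thick, about 0.18 kg, lying flat on the table. Origin: centre of the underside; z up. The same either way round. Apart from the heat sink its parts are at most 5 mm high, none within 25 mm of the heat sink's +y and -y faces. Forces over 25 N in all between board and holder harm it.
- heat_sink (a point): Middle of the finned aluminium heat sink in the middle of the board's upper face, 24 mm above the board's underside; axes as the board's. It is 40 mm along x, 26 mm along y and stands from 4 to 38 mm above the underside; fixed firmly to the board. Grip it by the flat faces that look to +y and -y.
- holder: Fixed foot plate of the holder, dark steel, 84 mm (x) by 190 (y) by 10. Origin: centre of underside, on the table; z up, y along the line of the jaws. On it an aluminium frame (50 x 280 mm) with two black jaws is clamped anywhere within 18 mm of the foot's middle along y. This offset is NOT in any measured pose: find it by touch or sight. Between the jaws the frame stays below 30 mm.
- ledge_level (a point): Point over the foot's middle at the height of the ledges' tops, 40 mm above the table; axes as holder. Each jaw (x -25 to +25 mm) has a groove 9 mm high (40 to 49 mm over the table), 6 mm deep, under a square lip 9 mm thick (top 58 mm), which does not cam open when pressed from above. The ledge reaches in 8 mm farther than the lip. Behind the groove: a block, top at 58 mm.
- jaw_side_minus (a point): Where the groove bottom of the jaw at -y would be at rest (71 mm from the middle, ledge height) were the frame in the foot's middle; fixed to the foot, so the true jaw is up to 18 mm from it along y, the same shift for both jaws. At rest the lip tip is 65 mm and the ledge's inner end 57 mm from the frame's middle. The jaw slides 19 mm outward (-y) to a hard stop.
- jaw_side_plus (a point): The same for the jaw at +y, which slides outward to +y. Spring of each jaw: 3 N to start it, then 0.6 N per mm (12 N at 15 mm, 14.4 N at the 19 mm stop). With the 150 mm board one jaw must be pushed back 14 mm or more for the other edge to pass inside the lip of the opposite jaw at rest; centred, the board holds each jaw back 4 mm.
- tape_roll: Brown tape roll lying flat, 120 mm across, 48 mm high, bystander beyond the work. Origin: centre of underside.
- pen: Marker pen, 135 mm long (y), 16 mm thick, lying beyond the work, bystander. Origin: centre of underside.
- carton: Small brown carton, 68 x 120 x 51 mm, bystander beyond the work. Origin: centre of underside.

How it is judged:
By the outcome, as a careful person would: the job done as asked, in the order asked, and still so for the second after the job is handed in, with the robot touching nothing.
It also fails if it takes over 45 s, if anything falls off the work surface, if the arm or the gripper's body presses on something with over 40 N, if the wrist force passes 120 N, or if a joint passes its speed limit or range.

## Working session

There is one attempt and no reset: what is moved stays moved. The work goes in short steps, Python scripts to look and compute and a tool call to move; the robot and the scene stay as the last step left them, time stands still between calls to the robot, and variables do not carry over. Pictures are saved under pics/ and viewed, and the job is handed in when it is done.

Besides the shell and the picture viewer there is one more tool, called after "Emit:" by a JSON object that holds its "api" and its "payload", one argument or row to a line. drive_tool: Moves the arm, as the interface text tells. Shifts and turns lie within -1 to 1; 1 stands for 0.15 m of shift or 60 degrees of turn. Its arguments: {"type":"object","properties":{"moves":{"type":"array"},"fingers":{"type":"number"}},"required":["moves"]}

```bash
ls; mkdir -p pics; cat > h.py <<'E'
import numpy as np, cv2
from scipy.spatial.transform import Rotation as Ro
from plant import sensors, vision, ticket, ctrl
def snap(n,f):
    s=vision.snapshot(n); cv2.imwrite('pics/'+f,cv2.cvtColor(s['pixels'],cv2.COLOR_RGB2BGR))
    np.savez('pics/'+f[:-4]+'.npz',**s); return s
def ray(s,u,v):
    d=np.array([(u-s['cx'])/s['fx'],(v-s['cy'])/s['fy']]);x=d.copy()
    for _ in range(20): x=d/(1+s['k1']*(x@x))
    R=np.array(s['R']);c=-R.T@s['t'];return c,R.T@np.array([x[0],x[1],1])
def atz(s,u,v,z):
    c,r=ray(s,u,v); return c+r*(z-c[2])/r[2]
def proj(s,X):
    p=np.array(s['R'])@X+s['t'];x=p[:2]/p[2];x=x*(1+s['k1']*(x@x));return x*[s['fx'],s['fy']]+[s['cx'],s['cy']]
def load(f): return dict(np.load('pics/'+f))
E
python3 - <<'E'
from h import *
for n in ['scene','top','wrist']:
    s=snap(n,n+'0.png'); print(n,s['fx'],s['k1'],(-np.array(s['R']).T@s['t']).round(3))
print(sensors.get_obs(),ctrl.tcp_to_grasp)
E
```

```text
pics
scene 414.3862091012619 -0.0006188929116362834 [-0.014 -0.178  0.58 ]
top 467.11032929718306 -0.13109787511645102 [0.537 0.246 1.008]
wrist 303.1293825211481 -0.023574487818389184 [0.328 0.595 0.386]
{'clock': 0.15, 'joint_pos': array([ 8.46306391e+01,  2.05798076e+01,  6.45721095e-01, -1.32166184e-02,
       -7.01352610e+01, -1.65065213e+01]), 'qvel': array([-0.02527397, -0.18293505,  0.13964995, -0.03662922,  0.02758067,
       -0.05907075]), 'tau': array([-1.01316680e-03, -5.83275747e+01,  2.93288022e+01,  7.00118959e+00,
        8.74546036e-03, -1.16936881e-04]), 'tool_pos': array([0.25140357, 0.6260421 , 0.2258664 ]), 'orientation': array([-1.79992209e+02, -7.00201504e-02, -1.11880385e+02]), 'force': array([-0.623443  ,  0.28132957, -0.47822222]), 'moment': array([-0.02650048, -0.00632971,  0.00484775]), 'opening': 0.08771748970041865} 0.0188
```

View pics/top0.png

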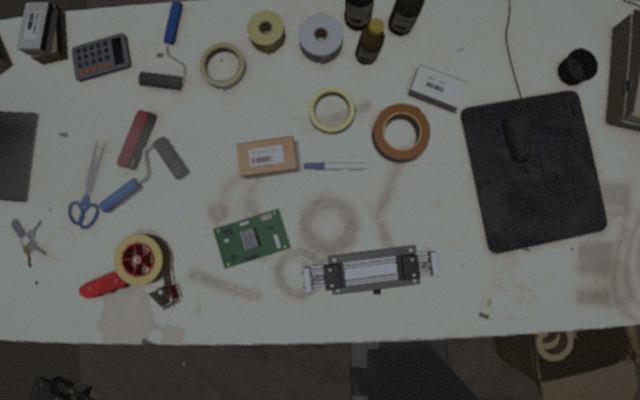

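View pics/scene0.png

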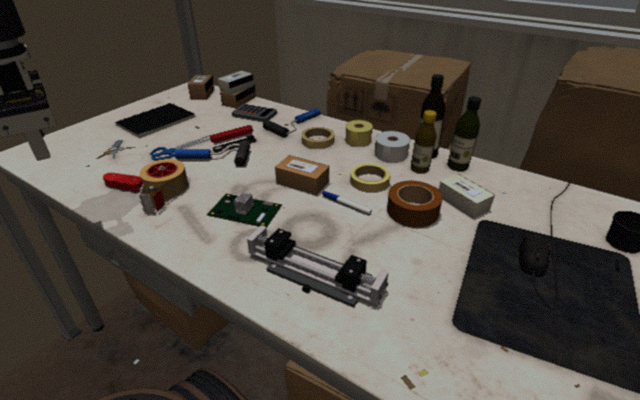

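View pics/wrist0.png

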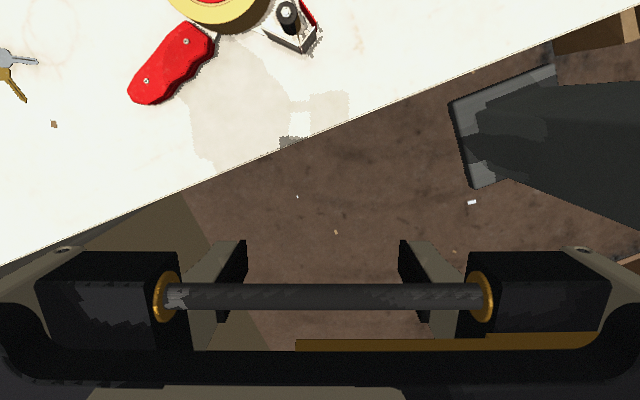

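The top view shows the board near (251,237), its heat sink near (250,239), and the holder near (375,270). Next I'll enlarge it.

```bash
python3 - <<'E'
from h import *
s=load('top0.png'[:-4]+'.npz');im=cv2.imread('pics/top0.png')
im=cv2.convertScaleAbs(im,alpha=1.8)
a=cv2.resize(im[200:275,205:300],None,fx=8,fy=8,interpolation=cv2.INTER_CUBIC);cv2.imwrite('pics/a.png',a)
b=cv2.resize(im[235:305,295:445],None,fx=5.333,fy=5.333,interpolation=cv2.INTER_CUBIC);cv2.imwrite('pics/b.png',b)
print(atz(s,251,237,0.004),atz(s,375,270,.01),s['R'])
E
```

```text
[0.52768153 0.41149327 0.004     ] [0.45079507 0.14782365 0.01      ] [[-0.02669702 -0.99962335 -0.00635883]
 [-0.99672743  0.02710412 -0.07615637]
 [ 0.07630004  0.00430487 -0.99707561]]
```

View pics/a.png

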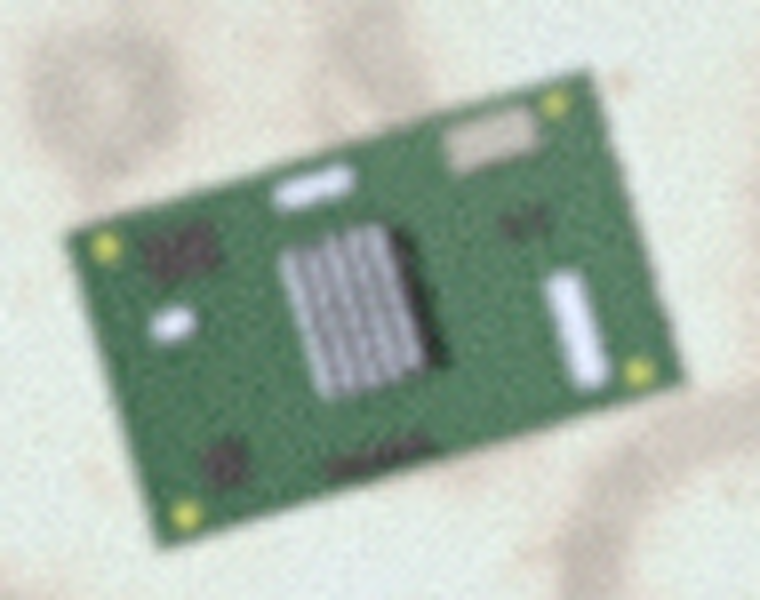

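View pics/b.png

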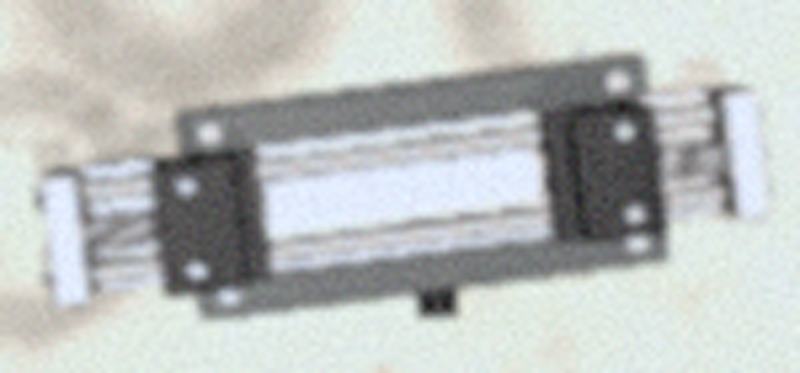

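```bash
python3 - <<'E'
from h import *
s=load('top0.npz')
A=lambda x,y:(205+(x+.5)/8-.5,200+(y+.5)/8-.5)
B=lambda x,y:(295+(x+.5)/5.333-.5,235+(y+.5)/5.333-.5)
c=np.array([atz(s,*A(*p),.004) for p in [(70,232),(590,70),(687,382),(160,548)]])
print('board',c.mean(0)); 
e=(c[1]+c[2]-c[0]-c[3])/2; print(np.linalg.norm(e),np.degrees(np.arctan2(e[1],e[0])))
e=(c[1]+c[0]-c[2]-c[3])/2; print(np.linalg.norm(e),np.degrees(np.arctan2(e[1],e[0])))
h=np.array([atz(s,*A(*p),.038) for p in [(280,252),(385,222),(425,370),(325,398)]]);print('hs',h.mean(0))
c=np.array([atz(s,*B(*p),.01) for p in [(180,112),(640,55),(665,255),(205,318)]])
print('foot',c.mean(0)); 
e=(c[1]+c[2]-c[0]-c[3])/2; print(np.linalg.norm(e),np.degrees(np.arctan2(e[1],e[0])))
f=(c[1]+c[0]-c[2]-c[3])/2; print(np.linalg.norm(f),np.degrees(np.arctan2(f[1],f[0])))
y=-e/np.linalg.norm(e);o=c.mean(0)
for n,p,z in [('ledgeL',(266,215),.04),('lipL',(240,218),.058),('ledgeR',(547,175),.04),('lipR',(574,172),.058),('backL',(162,227),.058),('backR',(658,170),.058)]:
    P=atz(s,*B(*p),z);print(n,P,'along',(P-o)@y, 'across',np.cross(y[:2],(P-o)[:2]))
E
```

```text
board [0.52534916 0.41046685 0.004     ]
0.14855688845036202 -74.04089642589608
0.08823873129397307 15.63945879389232
hs [0.52527086 0.41060884 0.038     ]
foot [0.45223908 0.14994099 0.01      ]
0.18557966986798105 -84.3579399257738
0.08145771961540613 5.3258506415128535
ledgeL [0.44515668 0.21400728 0.04      ] along 0.0644522122410563 across 0.0007495073873795034
lipL [0.44600757 0.22447968 0.058     ] along 0.07479022333356404 across -0.0011268387031091861
ledgeR [0.45726994 0.10471635 0.04      ] along -0.04550015594624187 across -0.0005602945733974643
lipR [0.45955425 0.09698325 0.058     ] along -0.0534203740689807 across -0.002073270572331363
backL [0.44339836 0.25412018 0.058     ] along 0.10454364571330396 across -0.0014443232016205353
backR [0.4592274  0.06476502 0.058     ] along -0.08545038469985484 across 0.001419479821328229<stdin>:16: DeprecationWarning: Arrays of 2-dimensional vectors are deprecated. Use arrays of 3-dimensional vectors instead. (deprecated in NumPy 2.0)
```

```bash
cat >> h.py <<'E'
def rows(pos,R):
    o=sensors.get_obs();R0=Ro.from_euler('xyz',o['orientation'],degrees=True)
    d=R0.inv().apply(np.array(pos)-o['tool_pos'])/.15
    w=np.degrees((R0.inv()*R).as_rotvec())/60
    return np.r_[d,w].round(4)
def down(yaw): return Ro.from_euler('xyz',[180,0,yaw],degrees=True)
E
python3 - <<'E'
from h import *
print(rows((.525,.4105,.15),down(-74.2)))
E
```

```text
[ 6.531e-01 -2.228e+00  5.069e-01  3.000e-04 -1.200e-03 -6.280e-01]
```

Emit:
{"api": "drive_tool", "payload": {
  "moves": [
    [0.1,-0.33,0,0,0,-0.1],
    [0.2,-0.65,0.05,0,0,-0.2],
    [0.3,-1,0.1,0,0,-0.3],
    [0.3,-1,0.1,0,0,-0.3]
  ],
  "fingers": 1
}}

```text
clock: 0.55
tool_pos: [0.3765, 0.5247, 0.2099]
orientation: [179.9, -0.2, -93.9]
force: [-0.4, 0.1, -0.2]
opening: 0.0875
```

```bash
python3 - <<'E'
from h import *
print(rows((.525,.4105,.15),down(-74.2)))
E
```

```text
[ 0.6917 -1.0391  0.4006  0.0014 -0.0032 -0.3276]
```

Emit:
{"api": "drive_tool", "payload": {
  "moves": [
    [0.2,-0.3,0,0,0,-0.1],
    [0.4,-0.6,0.1,0,0,-0.2],
    [0.6,-0.9,0.2,0,0,-0.3],
    [0.69,-1,0.25,0,0,-0.328],
    [0.69,-1,0.25,0,0,-0.328],
    [0.69,-1,0.25,0,0,-0.328]
  ]
}}

```text
clock: 1.15
tool_pos: [0.5197, 0.4103, 0.1718]
orientation: [179.8, -0.2, -74.3]
force: [0.2, 0.2, 0.0]
opening: 0.0875
```

```bash
python3 - <<'E'
from h import *
snap('wrist','w1.png')
print(rows((.525,.4105,.15),down(-74.2)))
E
```

```text
[ 0.0143 -0.0356  0.1493  0.0022 -0.0031 -0.0008]
```

View pics/w1.png

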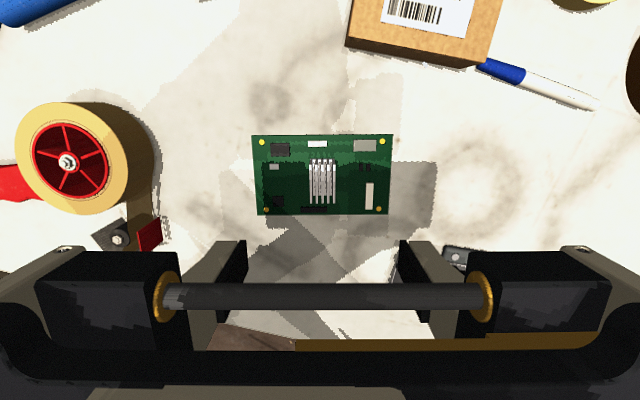

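```bash
python3 - <<'E'
from h import *
im=cv2.imread('pics/w1.png')
cv2.imwrite('pics/c.png',cv2.resize(im[125:225,240:405],None,fx=4.8,fy=4.8,interpolation=cv2.INTER_CUBIC))
E
```

```text
(no output)
```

View pics/c.png

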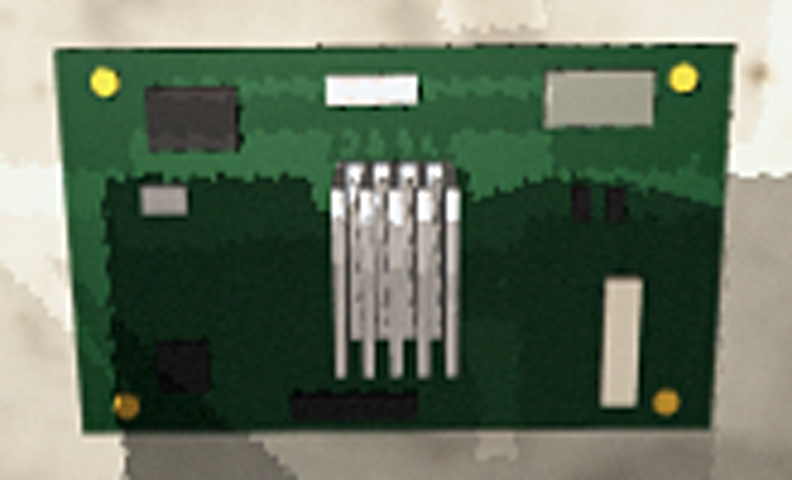

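```bash
python3 - <<'E'
from h import *
s=load('w1.npz')
A=lambda x,y:(240+(x+.5)/4.8-.5,125+(y+.5)/4.8-.5)
c=np.array([atz(s,*A(*p),.004) for p in [(55,49),(735,45),(712,430),(84,433)]])
print('board',c.mean(0)); 
e=(c[1]+c[2]-c[0]-c[3])/2; print(np.linalg.norm(e),np.degrees(np.arctan2(e[1],e[0])))
e=(c[1]+c[0]-c[2]-c[3])/2; print(np.linalg.norm(e),np.degrees(np.arctan2(e[1],e[0])))
print(atz(s,*A(395,190),.038))
print(rows((.525,.4105,.01),down(-74.3)),rows((.525,.4105,.06),down(-74.3)))
E
```

```text
board [0.52534939 0.41151466 0.004     ]
0.15073731400078 -73.98368546046193
0.09079478102332193 16.18119301565727
[0.5444511 0.4173685 0.038    ]
[ 1.1300e-02 -3.7700e-02  1.0826e+00  2.2000e-03 -3.1000e-03  8.0000e-04] [ 0.0123 -0.0369  0.7493  0.0022 -0.0031  0.0008]
```

```bash
python3 - <<'E'
from h import *
print(rows((.5253,.4111,.04),down(-73.95)))
E
```

```text
[ 0.0086 -0.0402  0.8826  0.0022 -0.0031 -0.005 ]
```

Emit:
{"api": "drive_tool", "payload": {
  "moves": [
    [0.0086,-0.04,0.25,0.002,-0.003,-0.005],
    [0.0086,-0.04,0.5,0.002,-0.003,-0.005],
    [0.0086,-0.04,0.75,0.002,-0.003,-0.005],
    [0.0086,-0.04,0.88,0.002,-0.003,-0.005],
    [0.0086,-0.04,0.88,0.002,-0.003,-0.005],
    [0.0086,-0.04,0.88,0.002,-0.003,-0.005]
  ]
}}

```text
clock: 1.8
tool_pos: [0.525, 0.4125, 0.0413]
orientation: [-180.0, 0.0, -73.9]
force: [0.1, 1.3, 1.5]
opening: 0.0876
```

```bash
python3 - <<'E'
from h import *
print(rows((.5253,.4111,.01),down(-73.95)))
E
```

```text
[ 9.600e-03  9.000e-04  2.086e-01 -6.000e-04  1.000e-04  1.600e-03]
```

Emit:
{"api": "drive_tool", "payload": {
  "moves": [
    [0.01,0,0.1,0,0,0],
    [0.01,0,0.2,0,0,0],
    [0.01,0,0.208,0,0,0],
    [0.01,0,0.208,0,0,0]
  ]
}}

```text
clock: 2.2
tool_pos: [0.5253, 0.4108, 0.0097]
orientation: [180.0, -0.0, -73.9]
force: [0.2, 0.1, -0.4]
opening: 0.0876
```

```bash
python3 - <<'E'
from h import *
snap('wrist','w2.png')
print(rows((.5253,.4111,.01),down(-73.95)))
E
```

```text
[-0.0005  0.0017  0.0015 -0.0006 -0.0001  0.0017]
```

View pics/w2.png

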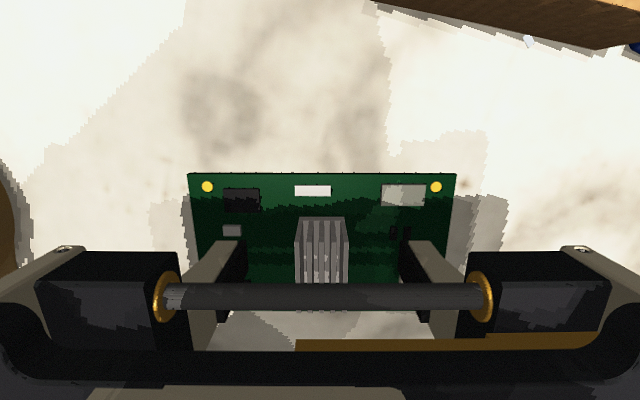

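The heat sink (columns 295–348, about row 260) sits centred between the fingers, so I'm closing on it.

Emit:
{"api": "drive_tool", "payload": {
  "moves": [
    [0,0,0,0,0,0],
    [0,0,0,0,0,0],
    [0,0,0,0,0,0],
    [0,0,0,0,0,0],
    [0,0,0,0,0,0],
    [0,0,0,0,0,0],
    [0,0,0,0,0,0],
    [0,0,0,0,0,0]
  ],
  "fingers": -1
}}

```text
clock: 3.05
tool_pos: [0.5256, 0.4111, 0.0102]
orientation: [-180.0, -0.0, -73.9]
force: [0.1, -1.4, 0.8]
opening: 0.0293
```

Emit:
{"api": "drive_tool", "payload": {
  "moves": [
    [0,0,0,0,0,0],
    [0,0,0,0,0,0]
  ]
}}

```text
clock: 3.25
tool_pos: [0.5256, 0.4111, 0.0102]
orientation: [-180.0, -0.0, -73.8]
force: [0.8, 0.1, -0.4]
opening: 0.0258
```

```bash
cat > ov.py <<'E'
from h import *
def overlay(s,im,o,yaw,off,k,x0,y0):
    c,si=np.cos(np.radians(yaw)),np.sin(np.radians(yaw))
    W=lambda x,y,z:np.array([o[0]+c*x-si*y,o[1]+si*x+c*y,z])
    P=lambda x,y,z:tuple(np.int32(((proj(s,W(x,y,z))+.5-[x0,y0])*k*16)-8))
    def poly(p,col): cv2.polylines(im,[np.array([P(*q) for q in p],np.int32)],True,col,1,cv2.LINE_AA,4)
    m=.001
    poly([(-42*m,-95*m,.01),(42*m,-95*m,.01),(42*m,95*m,.01),(-42*m,95*m,.01)],(0,0,255))
    for sg in(1,-1):
        poly([(-25*m,sg*57*m+off,.04),(25*m,sg*57*m+off,.04)],(255,0,0))
        poly([(-25*m,sg*65*m+off,.058),(25*m,sg*65*m+off,.058),(25*m,sg*90*m+off,.058),(-25*m,sg*90*m+off,.058)],(0,255,255))
E
python3 - <<'E'
from ov import *
for n,(x0,x1,y0,y1),k in [('top',(295,445,235,305),5),('scene',(235,400,215,310),4.5)]:
    s=load(n+'0.npz');im=cv2.imread('pics/'+n+'0.png');im=cv2.convertScaleAbs(im,alpha=1.8)
    im=cv2.resize(im[y0:y1,x0:x1],None,fx=k,fy=k,interpolation=cv2.INTER_CUBIC)
    overlay(s,im,(.4522,.1499),5.5,.0098,k,x0,y0)
    cv2.imwrite(f'pics/ov_{n}.png',im)
E
```

```text
(no output)
```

View pics/ov_top.png

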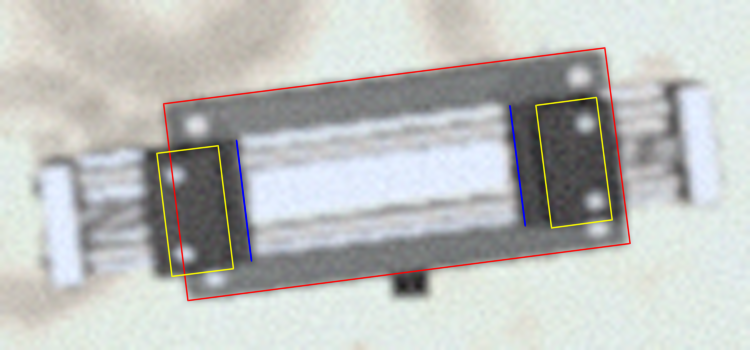

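View pics/ov_scene.png

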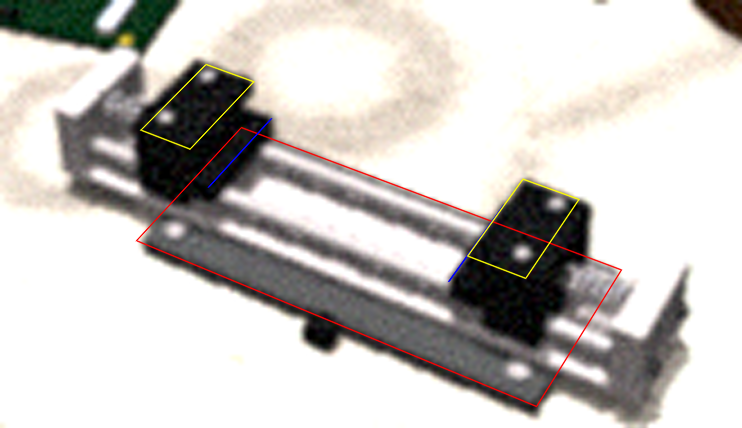

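```bash
cat >> h.py <<'E'
O=np.array([.4515,.1499]);YAW=5.3;OFF=.0098;H=.0102
def stage(lead,zc,th,OFF=OFF):  # mm, mm, deg : leading bottom edge y', z
    t=np.radians(th);by=np.array([np.cos(t),-np.sin(t)]);n=np.array([np.sin(t),np.cos(t)])
    p=np.array([lead,zc])/1000-.075*by+H*n
    a=np.radians(YAW);y=np.array([-np.sin(a),np.cos(a)])
    xy=O+y*(p[0]+OFF)
    R=Ro.from_euler('z',YAW,degrees=True)*Ro.from_euler('x',-th,degrees=True)*Ro.from_euler('xyz',[180,0,-90],degrees=True)
    return np.r_[xy,p[1]],R
def inv(OFF=OFF):
    o=sensors.get_obs();R=Ro.from_euler('xyz',o['orientation'],degrees=True).as_matrix()
    B=o['tool_pos']+R[:,2]*H; L=B-R[:,0]*.075; T=B+R[:,0]*.075
    a=np.radians(YAW);y=np.array([-np.sin(a),np.cos(a)]);x=np.array([y[1],-y[0]])
    f=lambda P:(np.array([(P[:2]-O)@x,(P[:2]-O)@y-OFF,P[2]])*1000).round(1)
    print('lead',f(L),'trail',f(T),'th',np.degrees(np.arcsin(R[2,0])).round(2),'yaw',np.degrees(np.arctan2(R[1,0],R[0,0])).round(2),'F',o['force'].round(1),'Fy',(o['force'][:2]@y).round(1))
E
python3 - <<'E'
from h import *
inv(); p,R=stage(48,100,12); print(p,R.as_euler('xyz',degrees=True)); print(rows(p,R))
E
```

```text
lead [ 83.8 317.1  -0. ] trail [112.  169.8   0. ] th 0.01 yaw -73.85 F [ 0.8  0.1 -0.4] Fy 0.0
[0.45274149 0.13651709 0.12557048] [180.  -12.  -84.7]
[ 1.6235  0.9751 -0.7696 -0.0196  0.1994  0.1801]
```

Emit:
{"api": "drive_tool", "payload": {
  "moves": [
    [0,0,-0.1,0,0,0],
    [0.0,0,-0.3,0,0,0],
    [0.1,0.05,-0.5,0,0,0],
    [0.3,0.15,-0.7,0,0,0.03],
    [0.5,0.3,-0.8,0,0,0.06],
    [0.7,0.4,-0.8,0,0,0.1],
    [0.9,0.5,-0.8,0,0,0.14],
    [0.95,0.55,-0.8,0,0,0.18]
  ]
}}

```text
clock: 4.05
tool_pos: [0.4847, 0.2483, 0.1313]
orientation: [-180.0, 0.0, -84.8]
force: [0.1, 0.8, -3.2]
opening: 0.026
```

```bash
python3 - <<'E'
from h import *
inv(); p,R=stage(48,100,12); print(rows(p,R)); print(sensors.get_obs()['opening'])
snap('scene','s1.png')
E
```

```text
lead [ 42.4 160.1 121.1] trail [ 42.   10.1 121.1] th -0.01 yaw -84.85 F [ 0.1  0.8 -3.2] Fy 0.8
[ 0.7228  0.2793  0.0378  0.      0.2002 -0.0025]
0.02603370249130377
```

View pics/s1.png

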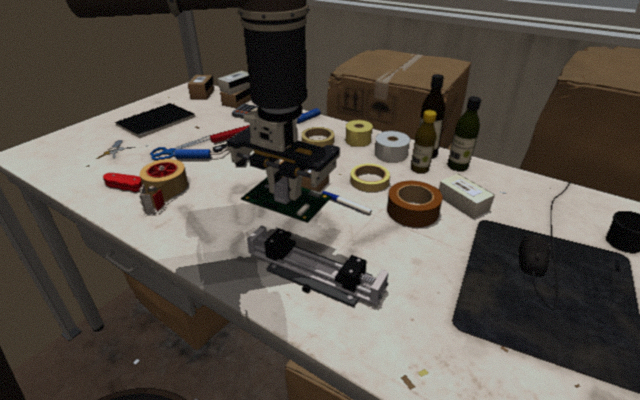

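The board is held level at about (290,200), and the holder is clear. Next I'll move over it and tilt the board 12°.

Emit:
{"api": "drive_tool", "payload": {
  "moves": [
    [0.2,0.07,0,0,0.03,0],
    [0.4,0.14,0,0,0.08,0],
    [0.55,0.21,0.02,0,0.13,0],
    [0.66,0.26,0.03,0,0.17,0],
    [0.72,0.279,0.038,0,0.2,-0.002],
    [0.72,0.279,0.038,0,0.2,-0.002],
    [0.72,0.279,0.038,0,0.2,-0.002],
    [0.72,0.279,0.038,0,0.2,-0.002]
  ]
}}

```text
clock: 4.9
tool_pos: [0.4525, 0.1378, 0.1258]
orientation: [-180.0, -11.9, -84.9]
force: [-0.2, -0.3, -2.5]
opening: 0.0255
```

```bash
python3 - <<'E'
from h import *
inv(); p,R=stage(48,48,12); print(rows(p,R));p,R=stage(48,70,12); print(rows(p,R)); print(sensors.get_obs()['opening'])
snap('scene','s2.png');snap('wrist','w3.png')
im=cv2.imread('pics/s2.png')[150:330,180:440];cv2.imwrite('pics/s2c.png',cv2.resize(cv2.convertScaleAbs(im,alpha=1.8),None,fx=3,fy=3,interpolation=cv2.INTER_CUBIC))
E
```

```text
lead [1.000e-01 4.930e+01 1.004e+02] trail [ -0.3 -97.5 131.3] th 11.92 yaw -84.88 F [-0.2 -0.3 -2.5] Fy -0.3
[-6.370e-02 -4.000e-04  3.426e-01  2.000e-04  1.400e-03 -2.900e-03]
[-0.0334 -0.0005  0.1991  0.0002  0.0014 -0.0029]
0.025457608069890655
```

View pics/s2c.png

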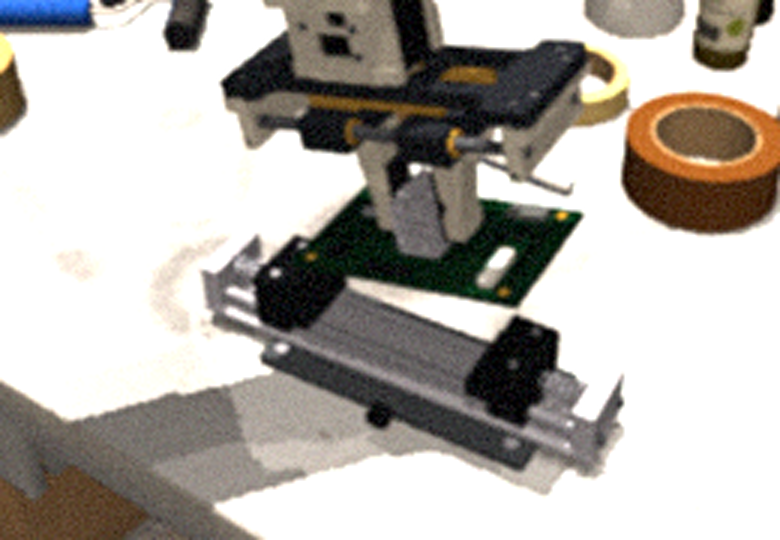

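View pics/w3.png

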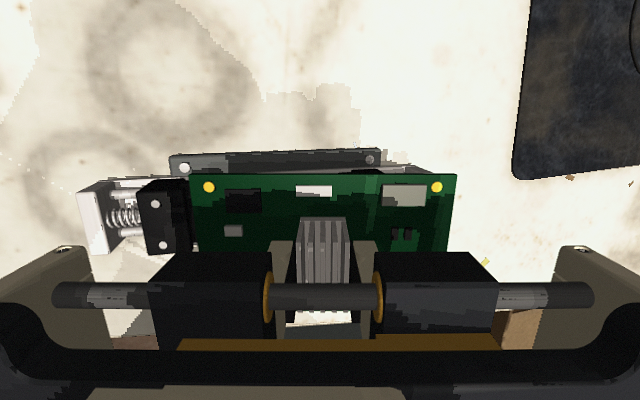

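The board is tilted with its left end low, and the +y jaw shows at (165,215) in the wrist view. I'll check the holder model against this view.

```bash
python3 - <<'E'
from ov import *
s=load('w3.npz');im=cv2.imread('pics/w3.png');x0,x1,y0,y1,k=60,500,130,270,1.8
x0,x1,y0,y1,k=70,230,140,270,5
im=cv2.resize(im[y0:y1,x0:x1],None,fx=k,fy=k,interpolation=cv2.INTER_CUBIC)
overlay(s,im,O,YAW,OFF,k,x0,y0); cv2.imwrite('pics/ovw.png',im[:600])
E
```

```text
(no output)
```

View pics/ovw.png

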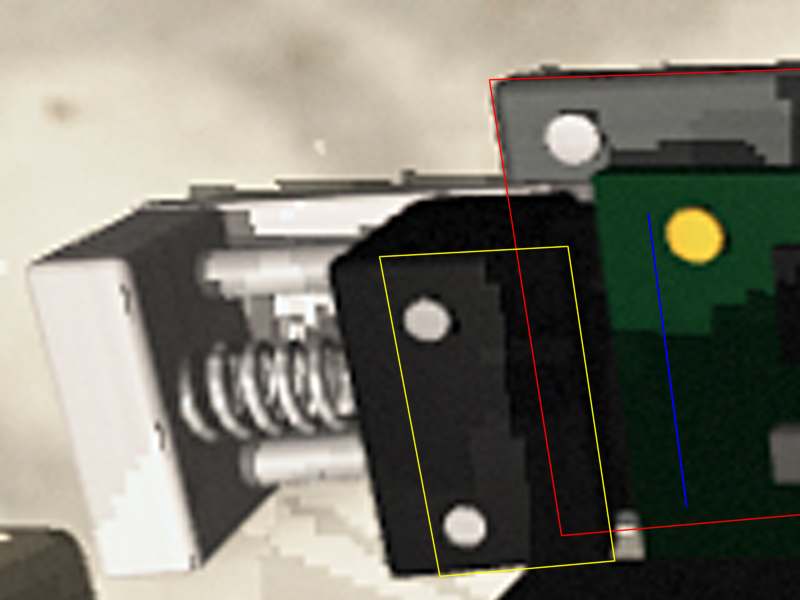

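Emit:
{"api": "drive_tool", "payload": {
  "moves": [
    [-0.02,0,0.1,0,0.001,-0.003],
    [-0.04,0,0.2,0,0.001,-0.003],
    [-0.055,0,0.3,0,0.001,-0.003],
    [-0.0637,0,0.342,0,0.001,-0.003],
    [-0.0637,0,0.342,0,0.001,-0.003],
    [-0.0637,0,0.342,0,0.001,-0.003]
  ]
}}

```text
clock: 5.6
tool_pos: [0.4529, 0.1365, 0.074]
orientation: [180.0, -12.0, -84.7]
force: [1.0, -0.2, -1.8]
opening: 0.0259
```

```bash
python3 - <<'E'
from h import *
inv(); p,R=stage(48,42.2,12); print(rows(p,R));p,R=stage(62,42.2,12); print(rows(p,R)); p,R=stage(70,42.2,12);print(rows(p,R))
snap('wrist','w4.png')
im=cv2.imread('pics/w4.png')[130:270,70:270];cv2.imwrite('pics/w4c.png',cv2.resize(cv2.convertScaleAbs(im,alpha=2.5),None,fx=4,fy=4,interpolation=cv2.INTER_CUBIC))
E
```

```text
lead [ 0.2 48.  48.4] trail [  0.1 -98.8  79.6] th 11.99 yaw -84.7 F [ 1.  -0.2 -1.8] Fy -0.3
[-0.0088  0.001   0.0403  0.0001  0.0001 -0.    ]
[-1.001e-01  1.000e-03  2.090e-02  1.000e-04  1.000e-04 -0.000e+00]
[-1.523e-01  1.000e-03  9.800e-03  1.000e-04  1.000e-04 -0.000e+00]
```

View pics/w4c.png

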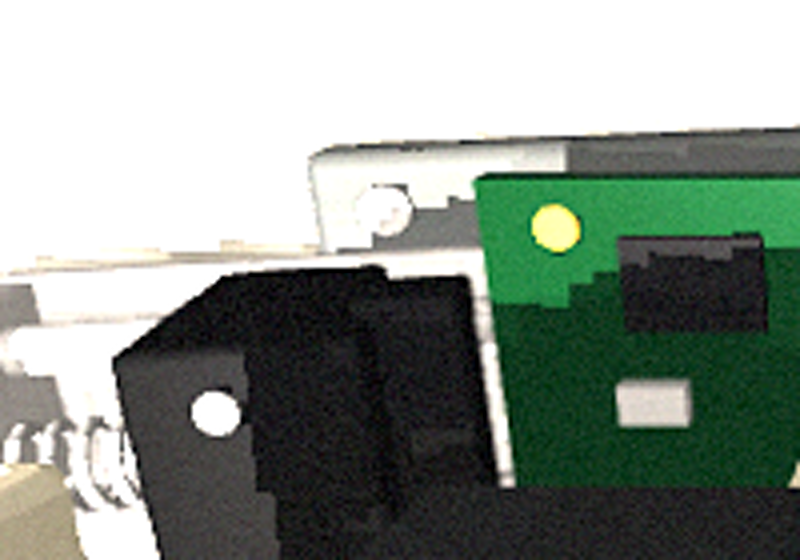

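```bash
python3 - <<'E'
from h import *
s=load('w4.npz');A=lambda x,y:(70+(x+.5)/4-.5,130+(y+.5)/4-.5)
a=np.radians(YAW);y=np.array([-np.sin(a),np.cos(a)]);x=np.array([y[1],-y[0]])
for p,z in [((474,280),.04),((494,487),.04),((385,270),.058),((397,480),.058),((116,357),.058),((155,540),.058)]:
    P=atz(s,*A(*p),z)[:2]-O;print(p,(P@x*1000).round(1),(P@y*1000).round(1))
E
```

```text
(474, 280) 26.7 63.4
(494, 487) -8.5 64.9
(385, 270) 34.2 70.6
(397, 480) 2.6 73.6
(116, 357) 24.2 106.1
(155, 540) -3.6 106.8
```

Emit:
{"api": "drive_tool", "payload": {
  "moves": [
    [-0.005,0.001,0.025,0,0,0],
    [-0.009,0.001,0.04,0,0,0],
    [-0.03,0.001,0.036,0,0,0],
    [-0.06,0.001,0.029,0,0,0],
    [-0.09,0.001,0.023,0,0,0],
    [-0.1,0.001,0.021,0,0,0],
    [-0.1,0.001,0.021,0,0,0]
  ]
}}

```text
clock: 6.35
tool_pos: [0.4516, 0.151, 0.068]
orientation: [-180.0, -12.0, -84.7]
force: [0.3, -1.0, -2.3]
opening: 0.0257
```

```bash
python3 - <<'E'
from h import *
inv(); 
for l in (66,70,74): p,R=stage(l,42.2,12); print(rows(p,R))
snap('wrist','w5.png');snap('scene','s5.png')
im=cv2.imread('pics/w5.png')[130:270,70:270];a=cv2.resize(cv2.convertScaleAbs(im,alpha=2.5),None,fx=4,fy=4,interpolation=cv2.INTER_CUBIC);cv2.imwrite('pics/w5c.png',a)
im=cv2.imread('pics/s5.png')[190:310,220:400];cv2.imwrite('pics/s5c.png',cv2.resize(cv2.convertScaleAbs(im,alpha=1.8),None,fx=4,fy=4,interpolation=cv2.INTER_CUBIC))
E
```

```text
lead [ 0.2 62.6 42.4] trail [  0.2 -84.2  73.5] th 11.97 yaw -84.68 F [ 0.3 -1.  -2.3] Fy -1.1
[-0.0229  0.0012 -0.0035 -0.0005  0.0005  0.0004]
[-0.0489  0.0012 -0.009  -0.0005  0.0005  0.0004]
[-0.075   0.0012 -0.0145 -0.0005  0.0005  0.0004]
```

View pics/w5c.png

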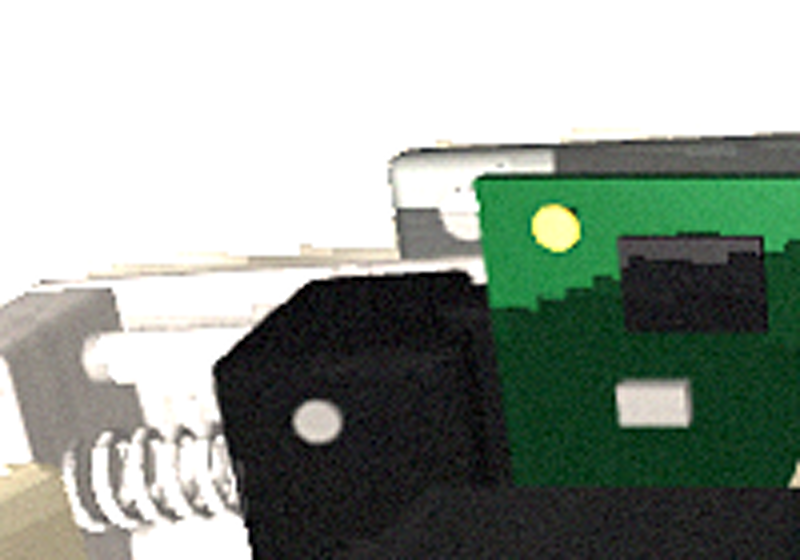

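View pics/s5c.png

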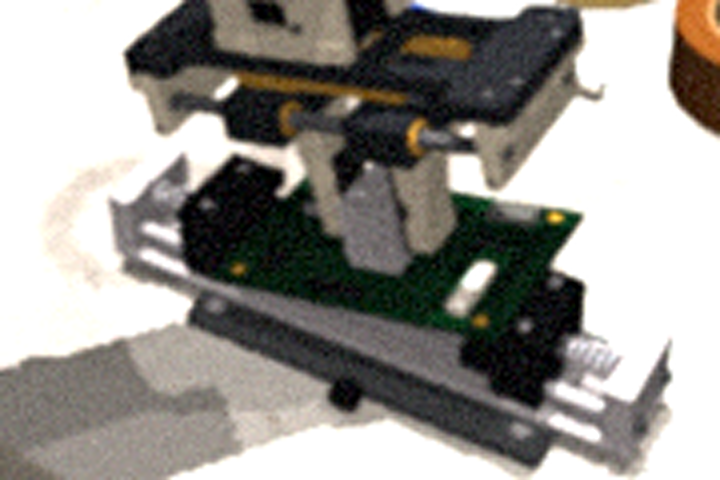

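Emit:
{"api": "drive_tool", "payload": {
  "moves": [
    [-0.012,0.001,-0.002,0,0,0],
    [-0.023,0.001,-0.0035,0,0,0],
    [-0.036,0.001,-0.006,0,0,0],
    [-0.036,0.001,-0.006,0,0,0]
  ]
}}

```text
clock: 6.85
tool_pos: [0.4509, 0.1563, 0.0677]
orientation: [-180.0, -12.0, -84.7]
force: [0.6, -0.8, -1.7]
opening: 0.0259
```

```bash
python3 - <<'E'
from h import *
inv(); 
for l in (70,72,74): p,R=stage(l,42.2,12); print(rows(p,R))
snap('wrist','w6.png')
im=cv2.imread('pics/w6.png')[130:270,70:270];a=cv2.resize(cv2.convertScaleAbs(im,alpha=2.5),None,fx=4,fy=4,interpolation=cv2.INTER_CUBIC);cv2.imwrite('pics/w6c.png',a)
E
```

```text
lead [-0.  67.9 42.2] trail [  0.  -78.8  73.3] th 11.97 yaw -84.68 F [ 0.6 -0.8 -1.7] Fy -0.8
[-0.0136 -0.0001 -0.0033 -0.0004  0.0005  0.0003]
[-0.0266 -0.0001 -0.0061 -0.0004  0.0005  0.0003]
[-0.0397 -0.0001 -0.0089 -0.0004  0.0005  0.0003]
```

View pics/w6c.png

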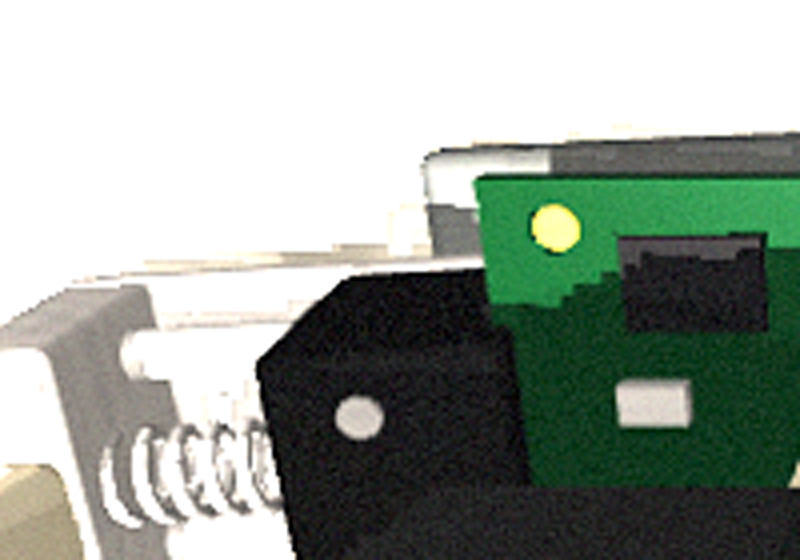

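The jaw's lip now covers the board's end (its edge is at crop column 520), and there is no contact force. I'll keep going.

Emit:
{"api": "drive_tool", "payload": {
  "moves": [
    [-0.0136,0,-0.003,0,0,0],
    [-0.0266,0,-0.006,0,0,0],
    [-0.0397,0,-0.009,0,0,0],
    [-0.0397,0,-0.009,0,0,0]
  ]
}}

```text
clock: 7.3
tool_pos: [0.4501, 0.1618, 0.0678]
orientation: [180.0, -12.0, -84.7]
force: [1.9, -4.6, -2.1]
opening: 0.0254
```

```bash
python3 - <<'E'
from h import *
inv(); 
for l in (76,78,80): p,R=stage(l,42.2,12); print(rows(p,R))
E
```

```text
lead [-0.3 73.4 42.1] trail [ -0.3 -73.3  73.4] th 12.04 yaw -84.68 F [ 1.9 -4.6 -2.1] Fy -4.7
[-0.0169 -0.0021 -0.0037  0.0003 -0.0007  0.0003]
[-0.03   -0.0021 -0.0065  0.0003 -0.0007  0.0003]
[-0.043  -0.0021 -0.0093  0.0003 -0.0007  0.0003]
```

Emit:
{"api": "drive_tool", "payload": {
  "moves": [
    [-0.017,-0.002,-0.004,0,0,0],
    [-0.03,-0.002,-0.0065,0,0,0],
    [-0.043,-0.002,-0.0093,0,0,0],
    [-0.043,-0.002,-0.0093,0,0,0],
    [-0.043,-0.002,-0.0093,0,0,0]
  ]
}}

```text
clock: 7.8
tool_pos: [0.4494, 0.167, 0.0678]
orientation: [179.9, -12.2, -84.7]
force: [2.6, -7.5, -0.1]
opening: 0.0258
```

```bash
python3 - <<'E'
from h import *
inv(); 
for l in (82,84,86): p,R=stage(l,42.2,12); print(rows(p,R))
snap('scene','s7.png');print(sensors.get_obs()['force'])
im=cv2.imread('pics/s7.png')[190:310,220:400];cv2.imwrite('pics/s7c.png',cv2.resize(cv2.convertScaleAbs(im,alpha=1.8),None,fx=4,fy=4,interpolation=cv2.INTER_CUBIC))
E
```

```text
lead [-0.5 78.6 42. ] trail [ -0.5 -68.1  73.7] th 12.17 yaw -84.7 F [ 2.6 -7.5 -0.1] Fy -7.7
[-0.022  -0.0032 -0.0043  0.0014 -0.0029  0.    ]
[-0.035  -0.0032 -0.0072  0.0014 -0.0029  0.    ]
[-0.0481 -0.0032 -0.01    0.0014 -0.0029  0.    ]
[ 3.28565835 -7.64692585  0.44056997]
```

View pics/s7c.png

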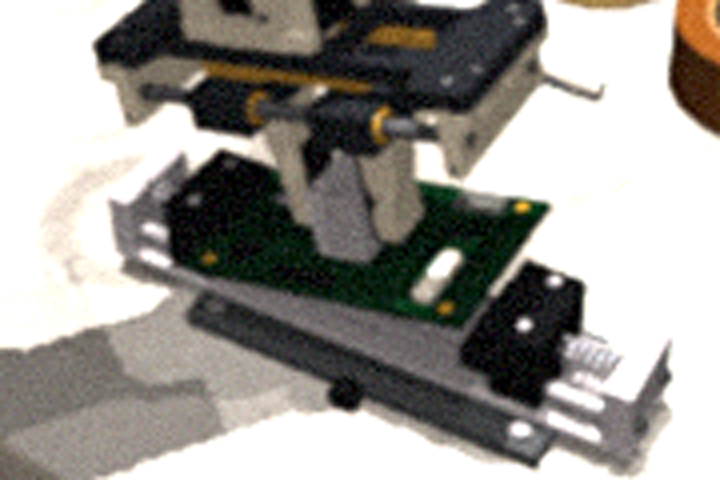

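Emit:
{"api": "drive_tool", "payload": {
  "moves": [
    [-0.015,-0.003,-0.005,0,0,0],
    [-0.03,-0.003,-0.0085,0,-0.001,0],
    [-0.045,-0.003,-0.0115,0,-0.002,0],
    [-0.058,-0.003,-0.0145,0.001,-0.003,0],
    [-0.058,-0.003,-0.0145,0.001,-0.003,0]
  ]
}}

```text
clock: 8.35
tool_pos: [0.4485, 0.1736, 0.068]
orientation: [179.9, -12.2, -84.7]
force: [6.6, -11.8, -1.5]
opening: 0.0258
```

```bash
python3 - <<'E'
from h import *
inv(); 
for l in (86,88,89): p,R=stage(l,42.7,12); print(rows(p,R))
E
```

```text
lead [-0.7 85.2 42.2] trail [ -0.8 -61.4  73.9] th 12.22 yaw -84.73 F [  6.6 -11.8  -1.5] Fy -12.4
[-0.004  -0.0051 -0.0026  0.0024 -0.0037 -0.0005]
[-0.017  -0.005  -0.0055  0.0024 -0.0037 -0.0005]
[-0.0236 -0.005  -0.0069  0.0024 -0.0037 -0.0005]
```

Emit:
{"api": "drive_tool", "payload": {
  "moves": [
    [-0.01,-0.006,-0.004,0.002,-0.002,0],
    [-0.02,-0.008,-0.006,0.002,-0.004,0],
    [-0.025,-0.008,-0.007,0.002,-0.004,0],
    [-0.025,-0.008,-0.007,0.002,-0.004,0]
  ]
}}

```text
clock: 8.75
tool_pos: [0.4485, 0.1747, 0.068]
orientation: [179.8, -12.3, -84.8]
force: [5.6, -11.9, -0.7]
opening: 0.0259
```

```bash
python3 - <<'E'
from h import *
inv(); 
for l in (86,88,89): p,R=stage(l,42.7,12); print(rows(p,R))
snap('scene','s8.png');snap('top','t8.png');snap('wrist','w8.png')
im=cv2.imread('pics/s8.png')[190:310,220:400];cv2.imwrite('pics/s8c.png',cv2.resize(cv2.convertScaleAbs(im,alpha=1.8),None,fx=4,fy=4,interpolation=cv2.INTER_CUBIC))
im=cv2.imread('pics/w8.png')[130:270,170:490];cv2.imwrite('pics/w8c.png',cv2.resize(cv2.convertScaleAbs(im,alpha=2.5),None,fx=2.5,fy=2.5,interpolation=cv2.INTER_CUBIC))
E
```

```text
lead [-0.6 86.3 42.1] trail [ -0.8 -60.3  74. ] th 12.26 yaw -84.76 F [  5.6 -11.9  -0.7] Fy -12.4
[ 0.0028 -0.0046 -0.0011  0.0032 -0.0043 -0.001 ]
[-0.0103 -0.0045 -0.0039  0.0032 -0.0043 -0.001 ]
[-0.0168 -0.0045 -0.0054  0.0032 -0.0043 -0.001 ]
```

View pics/s8c.png

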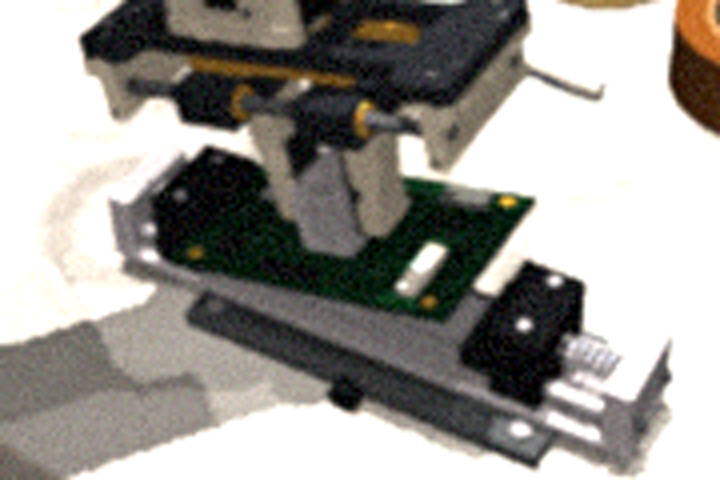

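View pics/w8c.png

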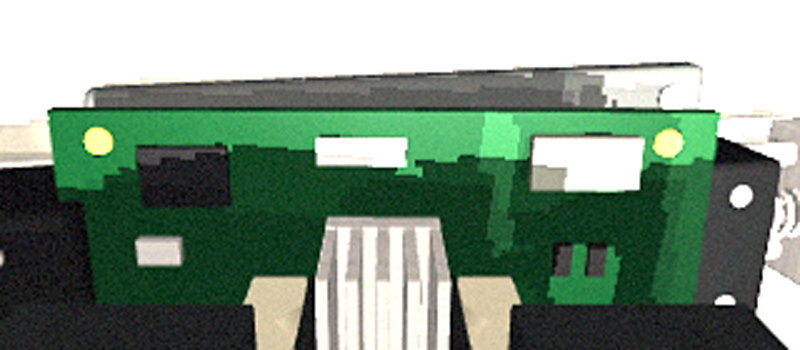

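Emit:
{"api": "drive_tool", "payload": {
  "moves": [
    [-0.01,-0.005,-0.004,0.003,-0.004,-0.001],
    [-0.018,-0.006,-0.0055,0.003,-0.004,-0.001],
    [-0.024,-0.006,-0.0065,0.003,-0.004,-0.001],
    [-0.024,-0.006,-0.0065,0.003,-0.004,-0.001]
  ]
}}

```text
clock: 9.3
tool_pos: [0.4484, 0.1755, 0.0681]
orientation: [179.8, -12.3, -84.7]
force: [6.4, -12.2, -0.5]
opening: 0.0258
```

```bash
python3 - <<'E'
from h import *
inv(); print(sensors.get_obs()['moment'])
for t in (12,9,6,3,1): p,R=stage(88.5,42.2,t); print(t,rows(p,R))
E
```

```text
lead [-0.7 87.1 42.2] trail [ -0.8 -59.4  74.1] th 12.29 yaw -84.73 F [  6.4 -12.2  -0.5] Fy -12.7
[-3.95701945 -2.33947773  0.12565665]
12 [-0.0085 -0.005   0.0003  0.0027 -0.0048 -0.0005]
9 [-0.0058 -0.005   0.0266  0.0027 -0.0548 -0.0006]
6 [-0.0044 -0.0051  0.053   0.0027 -0.1048 -0.0007]
3 [-0.0045 -0.0052  0.0794  0.0027 -0.1548 -0.0007]
1 [-0.0052 -0.0052  0.097   0.0027 -0.1881 -0.0008]
```

Emit:
{"api": "drive_tool", "payload": {
  "moves": [
    [-0.016,-0.012,0.001,0.003,-0.005,0],
    [-0.016,-0.012,0.012,0.003,-0.025,0],
    [-0.015,-0.012,0.026,0.003,-0.054,0],
    [-0.014,-0.012,0.04,0.003,-0.08,0],
    [-0.014,-0.012,0.053,0.003,-0.105,0],
    [-0.014,-0.012,0.053,0.003,-0.105,0]
  ]
}}

```text
clock: 9.9
tool_pos: [0.4489, 0.1727, 0.0595]
orientation: [179.8, -6.2, -84.8]
force: [3.1, -12.0, -1.2]
opening: 0.0257
```

```bash
python3 - <<'E'
from h import *
inv(); print(sensors.get_obs()['moment'])
for t in (6,4,3,2,1): p,R=stage(88.5,42.2,t); print(t,rows(p,R))
snap('scene','s9.png');snap('wrist','w9.png')
im=cv2.imread('pics/s9.png')[190:310,220:400];cv2.imwrite('pics/s9c.png',cv2.resize(cv2.convertScaleAbs(im,alpha=1.8),None,fx=4,fy=4,interpolation=cv2.INTER_CUBIC))
im=cv2.imread('pics/w9.png')[130:270,170:490];cv2.imwrite('pics/w9c.png',cv2.resize(cv2.convertScaleAbs(im,alpha=2.5),None,fx=2.5,fy=2.5,interpolation=cv2.INTER_CUBIC))
E
```

```text
lead [-0.4 86.6 41.3] trail [ -0.7 -62.5  57.4] th 6.18 yaw -84.82 F [  3.1 -12.   -1.2] Fy -12.3
[-4.29926028 -0.90192352  0.1057921 ]
6 [-0.0117 -0.0032 -0.006   0.0029 -0.003  -0.002 ]
4 [-0.0097 -0.0033  0.0115  0.0028 -0.0363 -0.0021]
3 [-0.0089 -0.0033  0.0203  0.0028 -0.053  -0.0021]
2 [-0.0083 -0.0033  0.0291  0.0028 -0.0697 -0.0021]
1 [-0.0078 -0.0033  0.0379  0.0028 -0.0863 -0.0021]
```

View pics/s9c.png

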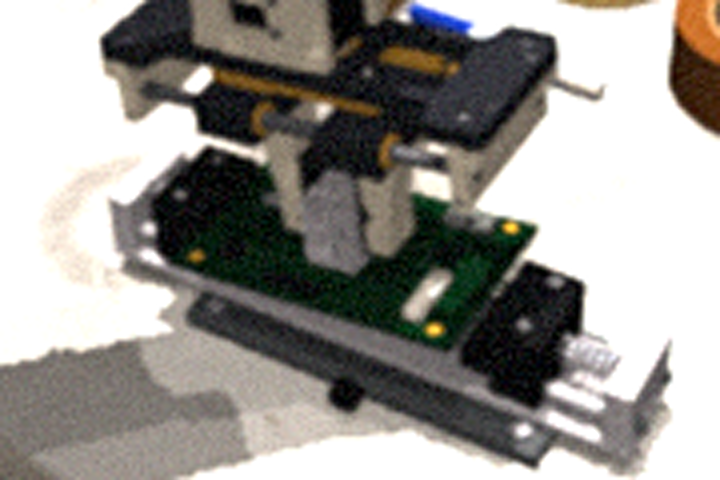

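View pics/w9c.png

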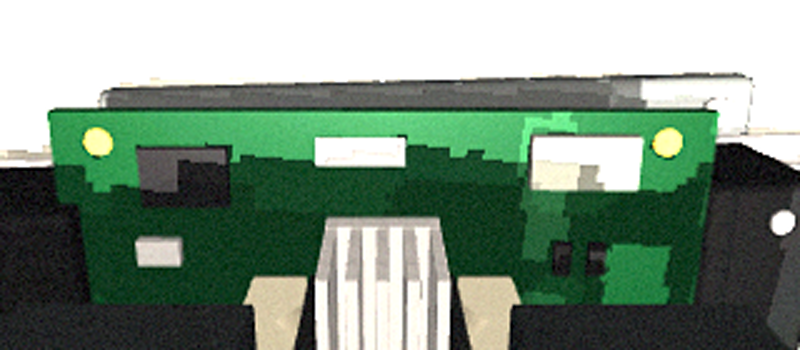

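Emit:
{"api": "drive_tool", "payload": {
  "moves": [
    [-0.018,-0.01,-0.005,0.003,-0.003,0],
    [-0.024,-0.01,-0.005,0.003,-0.003,0],
    [-0.024,-0.01,-0.005,0.003,-0.003,0]
  ]
}}

```text
clock: 10.3
tool_pos: [0.4488, 0.1735, 0.0595]
orientation: [179.8, -6.3, -84.8]
force: [3.5, -12.9, 1.9]
opening: 0.0258
```

```bash
python3 - <<'E'
from h import *
inv()
for t in (6,4,3,2,1,0): p,R=stage(88.5,42.0,t); print(t,rows(p,R))
E
```

```text
lead [-0.4 87.4 41.1] trail [ -0.7 -61.7  57.7] th 6.33 yaw -84.83 F [  3.5 -12.9   1.9] Fy -13.1
6 [-0.0066 -0.0036 -0.0037  0.0033 -0.0055 -0.0021]
4 [-0.0046 -0.0037  0.0138  0.0033 -0.0389 -0.0021]
3 [-0.0039 -0.0037  0.0226  0.0033 -0.0555 -0.0022]
2 [-0.0033 -0.0038  0.0314  0.0032 -0.0722 -0.0022]
1 [-0.0028 -0.0038  0.0402  0.0032 -0.0889 -0.0022]
0 [-0.0025 -0.0038  0.049   0.0032 -0.1055 -0.0023]
```

Emit:
{"api": "drive_tool", "payload": {
  "moves": [
    [-0.021,-0.009,-0.002,0.003,-0.01,-0.002],
    [-0.021,-0.009,0.006,0.003,-0.024,-0.002],
    [-0.02,-0.009,0.014,0.003,-0.039,-0.002],
    [-0.02,-0.009,0.023,0.003,-0.055,-0.002],
    [-0.02,-0.009,0.023,0.003,-0.055,-0.002]
  ]
}}

```text
clock: 10.8
tool_pos: [0.4489, 0.1733, 0.0555]
orientation: [179.8, -3.2, -84.8]
force: [3.3, -12.5, 1.5]
opening: 0.0259
```

```bash
python3 - <<'E'
from h import *
inv()
for t in (3,2,1,0): p,R=stage(88.5,42.0,t); print(t,rows(p,R))
snap('scene','s10.png');snap('wrist','w10.png')
im=cv2.imread('pics/s10.png')[190:310,220:400];cv2.imwrite('pics/s10c.png',cv2.resize(cv2.convertScaleAbs(im,alpha=1.8),None,fx=4,fy=4,interpolation=cv2.INTER_CUBIC))
im=cv2.imread('pics/w10.png')[130:270,330:530];cv2.imwrite('pics/w10c.png',cv2.resize(cv2.convertScaleAbs(im,alpha=2.5),None,fx=4,fy=4,interpolation=cv2.INTER_CUBIC))
E
```

```text
lead [-0.4 88.  41.1] trail [ -0.5 -61.8  49.6] th 3.23 yaw -84.76 F [  3.3 -12.5   1.5] Fy -12.7
3 [-0.0028 -0.0028 -0.0039  0.0029 -0.0038 -0.001 ]
2 [-0.0017 -0.0028  0.0048  0.0029 -0.0205 -0.001 ]
1 [-0.0008 -0.0028  0.0136  0.0029 -0.0371 -0.001 ]
0 [ 0.     -0.0029  0.0224  0.0029 -0.0538 -0.001 ]
```

View pics/s10c.png

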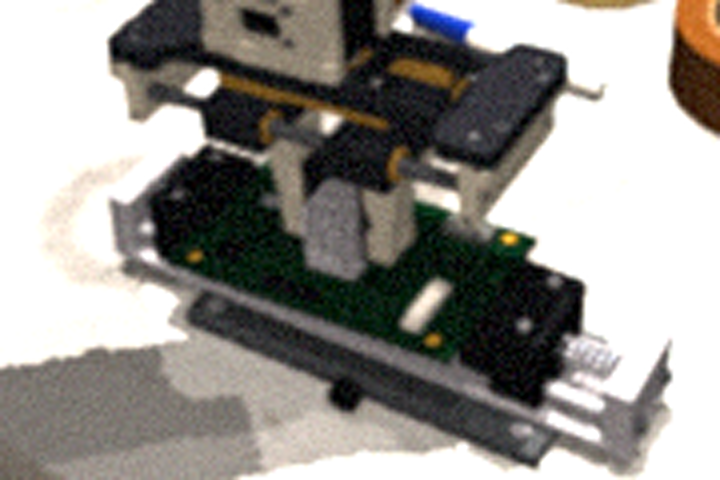

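View pics/w10c.png

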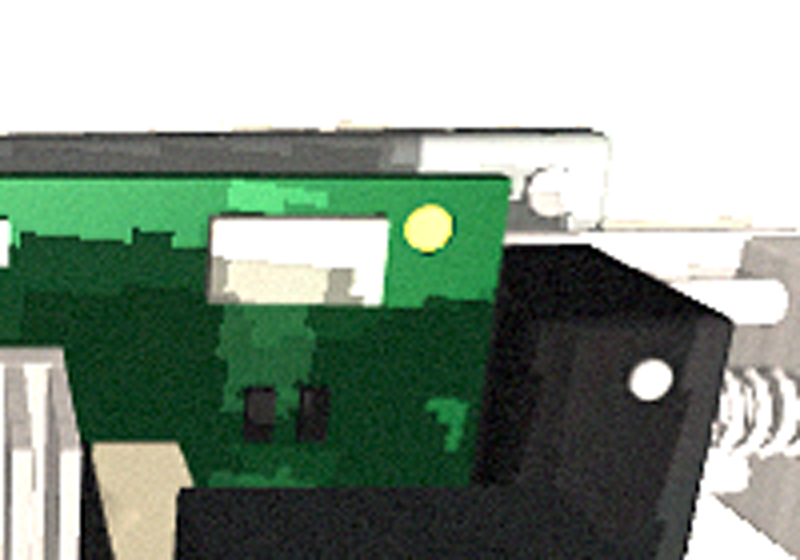

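The far edge is already down inside the opposite lip (its underside is near 50 mm), and there's no extra force. I'll go on to level.

Emit:
{"api": "drive_tool", "payload": {
  "moves": [
    [-0.016,-0.007,0.0,0.003,-0.012,-0.001],
    [-0.015,-0.007,0.006,0.003,-0.024,-0.001],
    [-0.014,-0.007,0.013,0.003,-0.037,-0.001],
    [-0.014,-0.007,0.0225,0.003,-0.054,-0.001],
    [-0.014,-0.007,0.0225,0.003,-0.054,-0.001]
  ]
}}

```text
clock: 11.4
tool_pos: [0.4489, 0.1725, 0.0517]
orientation: [179.9, -0.2, -84.7]
force: [3.7, -12.6, 0.0]
opening: 0.0257
```

```bash
python3 - <<'E'
from h import *
inv()
for l in (88,85,82,79,76): p,R=stage(l,41.5,0); print(l,rows(p,R))
E
```

```text
lead [-0.4 87.9 41.2] trail [ -0.5 -62.1  41.7] th 0.19 yaw -84.74 F [  3.7 -12.6   0. ] Fy -12.9
88 [-0.0002 -0.0031 -0.0001  0.0024 -0.0032 -0.0007]
85 [ 0.0198 -0.0031  0.      0.0024 -0.0032 -0.0007]
82 [ 0.0398 -0.0031  0.0001  0.0024 -0.0032 -0.0007]
79 [ 0.0598 -0.0031  0.0001  0.0024 -0.0032 -0.0007]
76 [ 0.0798 -0.0032  0.0002  0.0024 -0.0032 -0.0007]
```

Emit:
{"api": "drive_tool", "payload": {
  "moves": [
    [0.01,-0.003,0.001,0.002,-0.003,-0.001],
    [0.02,-0.003,0.001,0.002,-0.003,-0.001],
    [0.03,-0.003,0.002,0.002,-0.003,-0.001],
    [0.04,-0.003,0.003,0.002,-0.003,-0.001],
    [0.05,-0.003,0.003,0.002,-0.003,-0.001],
    [0.06,-0.003,0.003,0.002,-0.003,-0.001],
    [0.06,-0.003,0.003,0.002,-0.003,-0.001]
  ]
}}

```text
clock: 12.1
tool_pos: [0.4498, 0.1631, 0.0512]
orientation: [179.9, -0.0, -84.7]
force: [-1.4, -4.0, -1.5]
opening: 0.0261
```

```bash
python3 - <<'E'
from h import *
inv()
for l in (78,76,75): p,R=stage(l,41.2,0); print(l,rows(p,R))
snap('scene','s11.png')
im=cv2.imread('pics/s11.png')[190:310,220:400];cv2.imwrite('pics/s11c.png',cv2.resize(cv2.convertScaleAbs(im,alpha=1.8),None,fx=4,fy=4,interpolation=cv2.INTER_CUBIC))
E
```

```text
lead [-0.5 78.5 40.9] trail [ -0.4 -71.5  41. ] th 0.04 yaw -84.7 F [-1.4 -4.  -1.5] Fy -3.9
78 [ 0.0031 -0.0029 -0.0015  0.0011 -0.0007  0.0001]
76 [ 0.0164 -0.0029 -0.0015  0.0011 -0.0007  0.0001]
75 [ 0.0231 -0.0029 -0.0015  0.0011 -0.0007  0.0001]
```

View pics/s11c.png

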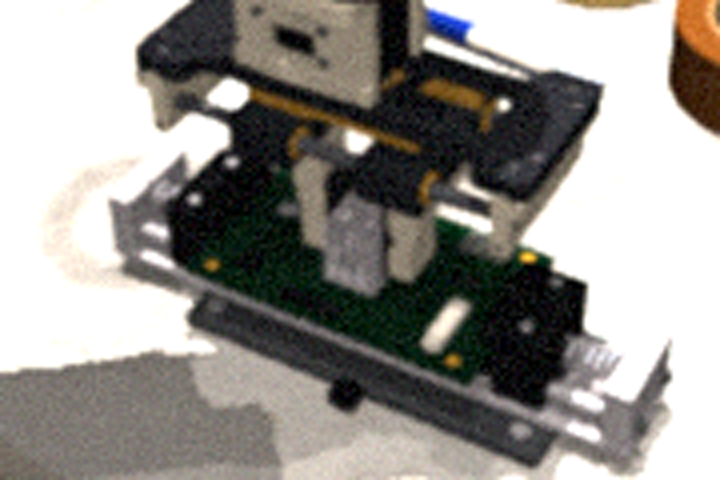

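Emit:
{"api": "drive_tool", "payload": {
  "moves": [
    [0.008,-0.003,0,0.001,-0.001,0],
    [0.016,-0.003,0.001,0.001,-0.001,0],
    [0.018,-0.003,0.003,0.001,-0.001,0],
    [0.018,-0.003,0.004,0.001,-0.001,0],
    [0.018,-0.003,0.004,0.001,-0.001,0]
  ]
}}

```text
clock: 12.65
tool_pos: [0.4506, 0.1608, 0.0506]
orientation: [-180.0, 0.0, -84.7]
force: [-3.4, -2.4, 1.0]
opening: 0.0259
```

```bash
python3 - <<'E'
from h import *
inv()
E
```

```text
lead [ 0.  76.1 40.4] trail [  0.1 -73.9  40.4] th -0.03 yaw -84.69 F [-3.4 -2.4  1. ] Fy -2.1
```

Emit:
{"api": "drive_tool", "payload": {
  "moves": [
    [0.006,0,0,0,0,0],
    [0.006,0,-0.002,0,0,0],
    [0.006,0,-0.003,0,0,0],
    [0.006,0,-0.003,0,0,0],
    [0.006,0,-0.003,0,0,0]
  ],
  "fingers": -0.2
}}

```text
clock: 13.15
tool_pos: [0.4509, 0.16, 0.0511]
orientation: [-180.0, 0.0, -84.7]
force: [-0.3, 0.8, -0.3]
opening: 0.0347
```

```bash
python3 - <<'E'
from h import *
inv()
E
```

```text
lead [ 0.3 75.4 41. ] trail [  0.3 -74.6  40.9] th -0.04 yaw -84.68 F [-0.3  0.8 -0.3] Fy 0.8
```

Emit:
{"api": "drive_tool", "payload": {
  "moves": [
    [0,0,-0.05,0,0,0],
    [0,0,-0.12,0,0,0],
    [0,0,-0.2,0,0,0],
    [0,0,-0.4,0,0,0],
    [0,0,-0.65,0,0,0],
    [0,0,-0.85,0,0,0],
    [0,0,-0.9,0,0,0]
  ]
}}

```text
clock: 13.85
tool_pos: [0.4525, 0.161, 0.1909]
orientation: [-179.6, 0.2, -84.6]
force: [-0.1, -0.0, 0.3]
opening: 0.0349
```

```bash
python3 - <<'E'
from h import *
snap('scene','s12.png');snap('wrist','w12.png')
im=cv2.imread('pics/s12.png')[190:310,220:400];cv2.imwrite('pics/s12c.png',cv2.resize(cv2.convertScaleAbs(im,alpha=1.8),None,fx=4,fy=4,interpolation=cv2.INTER_CUBIC))
E
```

```text
(no output)
```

View pics/s12c.png

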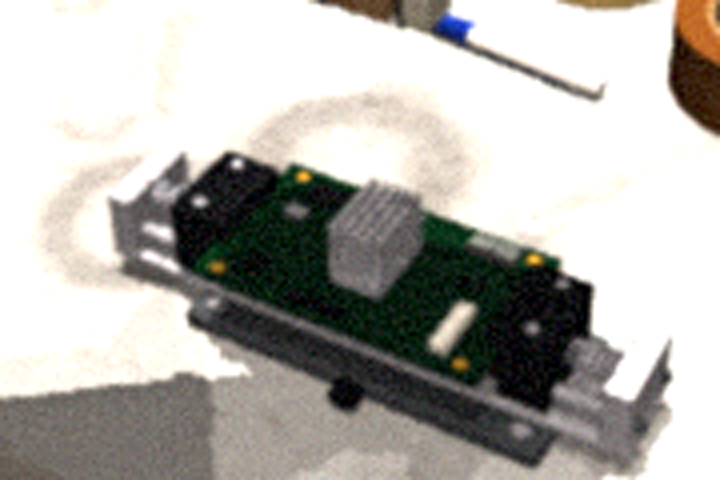

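View pics/w12.png

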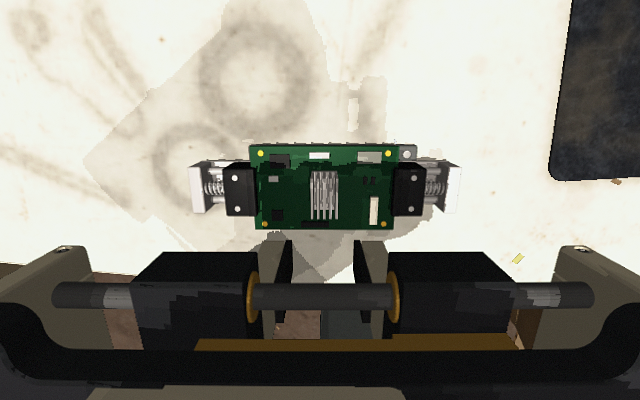

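```bash
python3 - <<'E'
from h import *
im=cv2.imread('pics/w12.png')[135:240,180:470];cv2.imwrite('pics/w12c.png',cv2.resize(cv2.convertScaleAbs(im,alpha=1.8),None,fx=2.75,fy=2.75,interpolation=cv2.INTER_CUBIC))
im=cv2.imread('pics/w12.png')[135:240,220:300]; im2=cv2.imread('pics/w12.png')[135:240,370:450]
cv2.imwrite('pics/w12d.png',cv2.resize(cv2.convertScaleAbs(np.hstack([im,im2]),alpha=2.2),None,fx=5,fy=5,interpolation=cv2.INTER_CUBIC))
E
```

```text
(no output)
```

View pics/w12d.png

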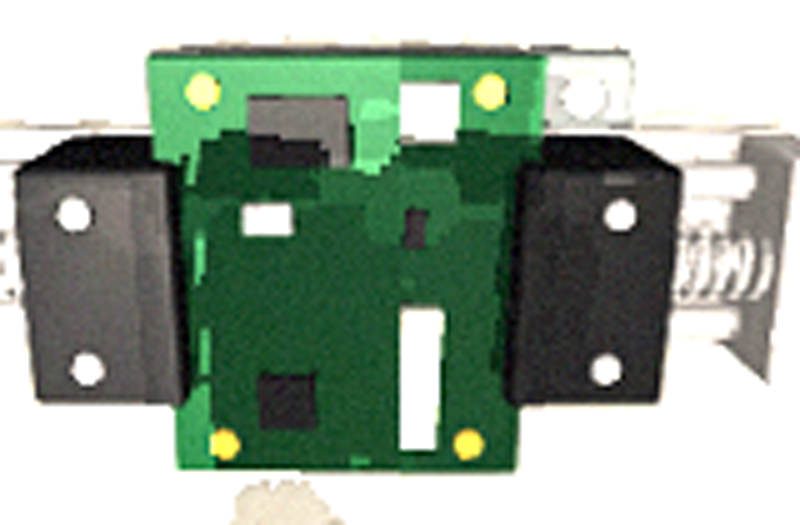

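```bash
python3 - <<'E'
from h import *
s=load('w12.npz')
def A(x,y):
    u=(x+.5)/5-.5;v=(y+.5)/5-.5
    return (220+u if u<80 else 370+u-80),135+v
a=np.radians(YAW);y=np.array([-np.sin(a),np.cos(a)]);x=np.array([y[1],-y[0]])
for n,p,z in [('TL',(150,55),.044),('BL',(178,468),.044),('TR',(545,55),.044),('BR',(517,470),.044),('jL',(18,175),.058),('jLb',(38,402),.058),('lipL',(178,175),.058),('lipLb',(188,400),.058),('jR',(680,173),.058),('jRb',(662,402),.058),('lipR',(520,173),.058),('lipRb',(508,400),.058)]:
    P=atz(s,*A(*p),z)[:2]-O;print(n,(P@x*1000).round(1),(P@y*1000-OFF*1000).round(1))
print(sensors.get_obs()['clock'])
E
```

```text
TL 45.0 75.0
BL -44.6 75.1
TR 45.5 -74.7
BR -44.5 -75.5
jL 23.3 99.3
jLb -24.2 99.7
lipL 23.4 67.7
lipLb -23.6 68.7
jR 24.4 -99.6
jRb -23.5 -100.9
lipR 24.2 -68.1
lipRb -23.1 -69.1
13.95
```

```bash
python3 - <<'E'
from h import *
print(ticket.close_job())
E
```

```text
the job is handed in; nothing more can be done
None
```

The board is in the holder, held under both lips and let go. I handed the job in at about 14 s, with the gripper about 15 cm clear above it; the hand-in gave no verdict.

**How it was done:** I gripped the heat sink and tilted the board about 12°. I slid its +y end under the +y lip and pushed that jaw back about 16 mm (estimated from the force), short of the 19 mm stop. I then lowered the other end inside the −y lip, let the board come back to balance, and released.

**Forces:** the highest push I read along the jaws was about 13 N. The downward load on the ledges was about 4 N at most.

**Final checks, from the wrist camera (good to about 2 mm):**
- **Position:** the board's ends lie at +75 and −75 mm along the jaws, and its sides at +45 and −45 mm across them. It is centred and square to within about 0.5°.
- **Hold:** both lip tips lie at about 68–69 mm, so each covers about 6 mm of the board.
- **Level:** both ends of the underside were at 40.4 mm just before release, from the arm's own pose reading. The view afterwards agrees.
- **Surroundings:** in the last views I saw nothing around the holder displaced.

**What did not agree:**
- **Frame offset:** the wrist view during the approach suggested about 7–8 mm, the top camera about 10 mm and the touch about 11 mm. The final picture fits 9.8 mm, to within camera accuracy.
- **Sideways force:** about 5–6 N built up across the jaws while pushing, probably friction. It was gone after release.

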